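Third hand at the pressing fixture

ROBOT

A 6-joint arm with a two-finger parallel gripper is mounted at the origin on a cart in front of the work surface, level with it; the furniture and walls round the work are solid. World frame = base frame: x ahead of the robot, y to its left, z up, the work surface at z = 0. Lengths are in m, angles in rad, forces in N, time in s.
With the tool pointing down it reaches from about 0.275 to 0.875 m from the base axis. Payload 12.5 kg.
Tool frame: the origin (TCP) lies at the very end of the fingers, on their centre line; the grasp point (between the pads) lies 19 mm behind it; z points along the fingers, y is the line along which they close (so a half turn about z gives the same grasp; the last joint's range is limited). The gripper opens to 85 mm and grips with 20 to 120 N. Pads are 22 mm wide; open, the fingers measure 114 mm over their backs; the gripper's body (76 mm by 85 mm) begins 54 mm behind the grasp point. The pads swing forward as they close: fully open they stand 13 mm farther back than shut.
Start: joints at [-1.354, 0.351, 1.652, -0, 1.139, -0.085], TCP at [0.164, -0.525, 0.231] pointing down, gripper open.
Joint ranges: [-2.75, 2.75], [-0.79, 2.1], [0.01, 2.65], [-1.57, 4.71], [0.07, 3.14], [-2.87, 2.87]. Speed limits (rad/s): [2.22, 2.22, 2.79, 3.14, 3.14, 3.14].

INTERFACE

Orientations are given as a 3x3 rotation matrix whose columns are the frame's x, y, z axes.
In Python, from bench import manip gives the robot as it stands. Calls block until the motion is done:
- manip.move_ptp(position, orientation): joint-space move of the TCP to a pose.
- manip.move_l(position, attitude=None, max_speed=0.15): straight line of the TCP; attitude=None keeps the orientation; max_speed is the mean speed in m/s.
- manip.move_j(angles): joint-space move.
- manip.set_gripper(opening, effort=None): opening from 0.0 (shut) to 1.0 (fully open); effort is the grip in N (None keeps the last); returns when the fingers have stopped.
- manip.dwell(seconds).
- manip.inverse_kinematics(position, orientation): joint angles nearest the present ones, or None.
- manip.grab_frame(name): name is "scene" or "top" or "wrist"; returns (picture, depth): 384x512x3 uint8, red, green, blue; 384x512 float32, m along the optical axis (not along the pixel's ray), 0 where there is no reading.
- manip.get_calibration(name): a dict with "camera_matrix" (3x3 intrinsics, pixels), "R" (3x3) and "t" (3): a world point X has camera coordinates R X + t. Camera axes: x right, y down, z forward; pixel columns grow to the right and rows downward; lengths in m; the calibration is good to about 2 mm. The wrist camera is an equidistant fisheye: a pixel r from the principal point sees the ray r / f radians off the axis. A picture is of the moment at which its call begins: read the wrist's pose just before it. get_calibration takes no time and is no camera call; for the wrist camera it gives the pose at the moment of the call.
A pose or a line that the arm cannot do raises manip.Unreachable and nothing moves.
- manip.sign_off(): hands the job in; it is judged then, once.
Trained networks look in the newest picture that a camera, given by its name, has taken for a name from the list of things; names that differ only in an ending like _2 or _b are one class to them, and where a whole thing is asked for, a point or a joint stands for the part that bears it (a point fixed in the world has none). Each returns a list of dicts, best first, with "confidence" (0 to 1); they miss things now and then, are a little off and sometimes report something else, mostly with a low value. They report only what shows in the picture. A call takes as long as a camera call. They do not tell look-alikes from the thing itself.
- manip.look_for(camera, name): "at" ([x, y, z] in m, in world coordinates, good to about 4 mm: the middle of the surface that is visible of it).
Readings, each from a call of its own:
- manip.current_time(): time.
- manip.current_qpos(): joint angles.
- manip.current_joint_vel(): joint speeds.
- manip.current_joint_torque(): joint torques, N m.
- manip.current_ee_pos(): TCP position.
- manip.current_tcp_rot(): TCP orientation.
- manip.current_force(): force on the tool from outside, world axes, zero at the start.
- manip.current_ft_torque(): the same for the moment, N m.
- manip.current_grip_width(): opening from 0.0 (shut) to 1.0 (fully open).
- manip.current_grip_force(): force on a finger pad.
Only numpy, scipy, OpenCV 4.12 (cv2) and the standard library are available. Lean on these libraries where they do the work, as an engineer would, in place of code of your own. Each camera call takes 0.05 s, during which the arm holds its last target. There are 200 camera calls.

TASK

Lift the aluminium angle bracket up and off the two pegs it hangs on, and set its foot flat on the bed of the pressing fixture, roughly centred and with the foot's front edge square to the sprung fence. Push the bracket steadily against the fence until the fence's pointer stands between the two marks on the scale, never driving the fence back to its hard stop, and finish while still holding the bracket there so that a colleague can screw it down. Leave the loose tin, pliers, screwdriver and tape roll where they are.

Things in the scene. Friction and masses are not known exactly. Their poses are not given: they have to be found in the camera images.
- bracket: The part: L-shaped bracket of 8 mm aluminium plate, 116 mm wide (x), 0.24 to 0.38 kg. Origin: under the middle of the upright leg (y -4 to 4 mm, z 0 to 75 mm). The flat foot (z 0 to 8 mm) reaches along +y to y = 56 mm. Two slots 18 mm wide in the leg, at x = -40 and 40 mm, z 35 to 63 mm, hang on the pegs. It hangs upright, its axes along the stand's, foot pointing away from the posts.
- bracket_grip (a point): Where to grip the bracket: middle of the leg, between the slots, 50 mm above its underside (origin of bracket + 50 mm in z). The solid metal there is 62 mm wide and 8 mm thick. Take it from above with the fingers closing along the bracket's y, and firmly (about 50 N). Pushing along the bracket's y then bears on a finger. The pegs pass 36 mm to either side.
- bracket_nose (a point): Middle of the bracket foot's front edge: 56 mm along +y from the bracket's origin and 4 mm above its underside; axes as the bracket's.
- stand: Hanging stand, fixed: wooden base 12 mm thick (x -75 to 75, y -80 to 50 mm) with two dark steel posts 14 mm square, centred at x = -40 and 40 mm, y = -45 mm, 113 mm high; nothing between them. Each carries a peg along +y and, at z = 55 mm, a bumper behind the hanging leg. Origin: on the bench, below the hanging leg; the bracket's origin hangs 40 mm above it.
- peg_tops (a point): Midway between the two steel pegs, on the line of their tops, where the leg hangs (103 mm above the stand's origin). Pegs: 7 mm thick, x = -40 and 40 mm, pointing along the stand's +y and ending 11.5 mm beyond this point in upturned tips 6 mm higher than the pegs. To come off, the bracket goes up about 13 mm (over 6, under 21), then more than 25 mm along +y.
- fixture: Pressing fixture, fixed: dark steel bed, x -95 to 95, y -100 to 120 mm, top at z = 12 mm; origin on the bench. On it towards +y: the sprung fence (face at y = 30 mm at rest), two spring barrels, a grey block 54 mm high. The bracket goes on the open bed before the fence, axes along the fixture's, foot towards the fence, and is pushed along +y. Scale block with two black marks at the fence's -x end.
- fence (a joint): Travel of the sprung fence along the fixture's +y (m): 0 at rest, hard stop at 0.022. The marks are at 0.006 and 0.014. Spring: the force is 800 N/m x (travel + 0.004), so 8 N at the first mark, 11 N half way between, 14 N at the second.
- fence_face (a point): On the front face of the sprung fence, in the middle of its width, 16 mm above the bench (4 mm above the bed); moves with the fence; axes as the fixture's. The fence is an aluminium bar 130 mm wide, 12 mm thick, its top 41 mm above the bench, with the pointer at its -x end.
- screw_tin: Loose round tin of screws, 64 mm across, 20 mm high. Bystander.
- pliers: Loose pliers with orange and black handles, 60 x 125 x 12 mm. Bystander.
- screwdriver: Loose screwdriver with a red and black handle, 28 x 167 x 28 mm. Bystander.
- tape_roll: Loose roll of blue masking tape lying flat, 104 mm across, 25 mm high. Bystander.
There are look-alikes about, which are no part of the job. Of the things that look like the bracket, the larger one is meant.

How it is judged:
On the way, in this order (a step that is already met when the one before it is completed fails the run):
1. the bracket is lifted off the pegs and clear of the stand (horizontal distance between bracket and stand above 0.022 m and height (world z) of bracket above 0.03 m and contact force between bracket and stand below 0.05 N and contact force between the fingers and bracket above 1 N), for 0.1 s.
2. the bracket's foot is set on the bed of the fixture, in front of the fence (z of bracket in the frame of fixture below 0.016 m and y of bracket_nose in the frame of fence_face between -0.08 and 0.003 m and angle between bracket's own z axis and vertical below 0.12 rad), for 0.1 s.
At the end, for the whole second after the job is handed in: The fingers still hold the bracket; its foot is on the bed (4 mm), level and square to the fence (4 degrees), centred on it (15 mm), its front edge against the fence (3 mm); the fence rests still between the marks (travel 6 to 14 mm, a push of 8 to 14 N) (value of joint fence between 0.006 and 0.014 m and velocity of joint fence between -0.004 and 0.004 m/s and contact force between bracket and fixture above 6 N and y of bracket_nose in the frame of fence_face between -0.003 and 0.003 m and x of bracket_nose in the frame of fence_face between -0.015 and 0.015 m and z of bracket in the frame of fixture between 0.009 and 0.016 m and angle between bracket's own z axis and vertical below 0.07 rad and angle between the y axis of bracket and the y axis of fixture, either way round below 0.07 rad and contact force between the fingers and bracket above 2 N); the arm keeps its last pose, push and grip.
It fails at once if the fence is driven to its hard stop (travel over 20 mm) (value of joint fence above 0.02 m).
It fails at once if a bystander (tin, pliers, screwdriver, tape roll) is moved more than 30 mm (distance of any of screw_tin, pliers, screwdriver, tape_roll from where it was at the start of the episode above 0.03 m).
It also fails if it takes over 42 s, if anything falls off the work surface, if the arm or the gripper's body presses on something with over 40 N, if the wrist force passes 120 N, or if a joint passes its speed limit or range.

## Working session

There is one attempt and no reset: what is moved stays moved. The work goes in short steps, each a Python script; the robot and the scene stay as the last script left them, time stands still between calls to the robot, and variables do not carry over. Pictures are saved under pics/ and viewed, at most 10 in all, crops included, and the job is handed in when it is done.

```bash
mkdir -p pics; ls; python3 - <<'E'
from bench import manip
import cv2,numpy as np
fs=[]
for c in ["scene","top"]:
    p,d=manip.grab_frame(c); np.savez(f"{c}.npz",p=p,d=d,**manip.get_calibration(c))
    cv2.imwrite(f"pics/{c}.png",p[:,:,::-1])
    k=manip.get_calibration(c); 
    for n in ["bracket","bracket_grip","bracket_nose","stand","peg_tops","fixture","fence","fence_face"]:
        try:
            for r in manip.look_for(c,n)[:3]:
                q=k["R"]@np.array(r["at"])+k["t"]; u=k["camera_matrix"]@q; print(c,n,np.round(r["at"],3),round(r["confidence"],2),np.round(u[:2]/u[2]))
        except Exception as e: print(c,n,e)
print(manip.current_time())
E
```

```text
pics
top bracket [ 0.453 -0.184  0.041] 0.66 [328. 221.]
top bracket [ 0.504 -0.378  0.005] 0.6 [390. 203.]
top bracket_grip [ 0.457 -0.184  0.047] 0.77 [328. 220.]
top bracket_grip [ 0.502 -0.378  0.006] 0.68 [390. 204.]
top bracket_nose [ 0.505 -0.376  0.006] 0.97 [389. 203.]
top bracket_nose [ 0.46  -0.182  0.045] 0.68 [327. 219.]
top stand [ 0.469 -0.24   0.01 ] 0.81 [345. 216.]
top peg_tops [ 0.462 -0.238  0.013] 0.92 [344. 218.]
top peg_tops [ 0.454 -0.057  0.011] 0.51 [284. 223.]
top fixture [0.508 0.156 0.007] 0.68 [213. 207.]
top fixture [ 0.453 -0.185  0.041] 0.43 [328. 221.]
top fence [0.501 0.185 0.039] 0.56 [202. 209.]
top fence_face [0.499 0.183 0.04 ] 0.69 [202. 209.]
0.9
```

View pics/scene.png

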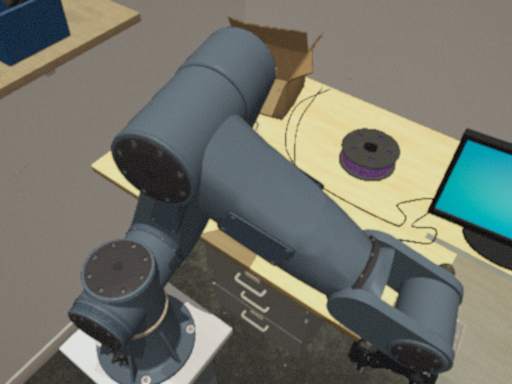

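View pics/top.png

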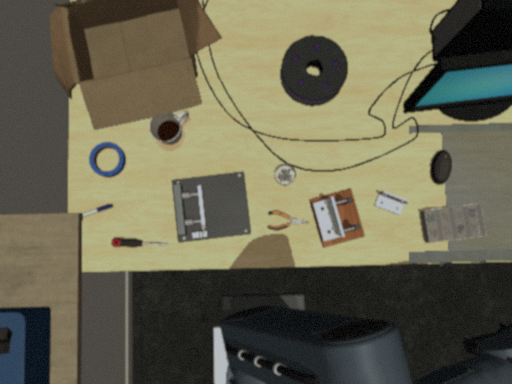

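The scene view is blocked by the arm. The top view shows these things that could be taken for the bracket:
- Bracket hanging on the wooden stand at (328,220), the larger one.
- Loose small light bracket at (390,203), a look-alike.
- Grey block at (452,222), not a bracket.

The fixture is at (212,207) with its fence at about (196,208), towards world +y. The tin is at (285,174), pliers (288,220), screwdriver (135,242) and tape (107,159). I choose the hanging bracket and will check it in a close wrist view.

```bash
cat > h.py <<'E'
from bench import manip
import numpy as np, cv2
def rot(yaw,flip=1):  # tool down, tool y along world direction of yaw'd y axis
    y=flip*np.array([-np.sin(yaw),np.cos(yaw),0]); z=np.array([0,0,-1.]); return np.column_stack([np.cross(y,z),y,z])
def grab(c,name):
    k=manip.get_calibration(c); p,d=manip.grab_frame(c)
    np.savez(name+".npz",p=p,d=d,**k); cv2.imwrite(f"pics/{name}.png",p[:,:,::-1]); return k
def cloud(name):  # world xyz per pixel (wrist fisheye or pinhole)
    f=np.load(name+".npz"); K=f["camera_matrix"]; d=f["d"].astype(float)
    v,u=np.mgrid[:384,:512]; a=(u-K[0,2])/K[0,0]; b=(v-K[1,2])/K[1,1]
    if not name.startswith(("top","scene")):
        r=np.hypot(a,b)+1e-9; s=np.tan(np.minimum(r,1.5))/r; a,b=a*s,b*s
    P=np.stack([a*d,b*d,d],-1); W=(P-f["t"])@f["R"]; W[d==0]=np.nan; return W,f["p"]
def pix(k,X):
    q=k["R"]@np.array(X)+k["t"]; r=np.hypot(q[0],q[1])+1e-9; th=np.arctan2(r,q[2])
    return k["camera_matrix"][:2,:2]@(q[:2]/r*th)+k["camera_matrix"][:2,2]
E
python3 - <<'E'
from h import *
print(manip.current_tcp_rot().round(2).tolist())
ys=np.radians(12); yf=np.radians(6.5)
for p,y in [((.455,-.19,.3),ys),((.5,.12,.2),yf)]:
    for fl in (1,-1): print(fl,np.round(manip.inverse_kinematics(p,rot(y,fl)),2))
fl=min((1,-1),key=lambda f:abs(manip.inverse_kinematics((.455,-.19,.3),rot(ys,f))[5]))
print("flip",fl)
def look(n):
    k=grab("wrist",n)
    for m in ["bracket","bracket_grip","bracket_nose","stand","peg_tops","fence","fence_face"]:
        for r in manip.look_for("wrist",m)[:2]: print(n,m,np.round(r["at"],3),round(r["confidence"],2),pix(k,r["at"]).round())
manip.move_ptp([.44,-.22,.33],rot(ys,fl)); look("w1")
manip.move_l([.44,-.14,.33],max_speed=.3); grab("wrist","w2")
manip.move_ptp([.47,.10,.33],rot(yf,fl)); look("w3")
manip.move_l([.47,.18,.33],max_speed=.3); grab("wrist","w4")
print(manip.current_time())
a=cv2.imread("pics/w1.png");b=cv2.imread("pics/w3.png");cv2.imwrite("pics/pair.png",cv2.resize(np.hstack([a,b]),(800,300)))
E
```

```text
[[0.95, 0.3, -0.0], [0.3, -0.95, 0.0], [-0.0, -0.0, -1.0]]
1 [-0.49  0.18  1.7  -0.    1.26 -2.27]
-1 [-0.49  0.18  1.7  -0.    1.26  0.87]
1 [ 0.14  0.32  1.78 -0.    1.04 -1.54]
-1 [ 0.14  0.32  1.78 -0.    1.04  1.6 ]
flip -1
w1 bracket [ 0.462 -0.19   0.048] 0.79 [234. 141.]
w1 bracket [ 0.506 -0.377  0.01 ] 0.55 [356. 137.]
w1 bracket_grip [ 0.466 -0.189  0.043] 0.77 [235. 137.]
w1 bracket_grip [ 0.511 -0.376  0.011] 0.73 [356. 134.]
w1 bracket_nose [ 0.503 -0.377  0.004] 0.69 [354. 138.]
w1 bracket_nose [ 0.458 -0.192  0.044] 0.63 [235. 143.]
w1 stand [ 0.475 -0.24   0.01 ] 0.86 [269. 136.]
w1 stand [0.5   0.185 0.033] 0.21 [33. 85.]
w1 peg_tops [ 0.478 -0.24   0.011] 0.72 [270. 135.]
w1 fence [0.503 0.182 0.037] 0.66 [34. 84.]
w1 fence_face [0.5   0.184 0.036] 0.75 [33. 85.]
w3 bracket [ 0.462 -0.193  0.046] 0.7 [425. 188.]
w3 bracket_grip [ 0.464 -0.194  0.048] 0.88 [426. 187.]
w3 bracket_grip [ 0.514 -0.371  0.01 ] 0.86 [487. 168.]
w3 bracket_nose [ 0.51  -0.375  0.007] 0.91 [487. 171.]
w3 bracket_nose [ 0.46  -0.195  0.047] 0.63 [426. 189.]
w3 stand [ 0.501 -0.191  0.011] 0.92 [419. 161.]
w3 peg_tops [ 0.505 -0.192  0.014] 0.94 [420. 159.]
w3 fence [0.5   0.187 0.043] 0.68 [194. 133.]
w3 fence [ 0.465 -0.194  0.049] 0.6 [427. 186.]
w3 fence_face [0.503 0.186 0.037] 0.74 [196. 130.]
w3 fence_face [ 0.505 -0.192  0.014] 0.64 [420. 159.]
5.15
```

View pics/pair.png

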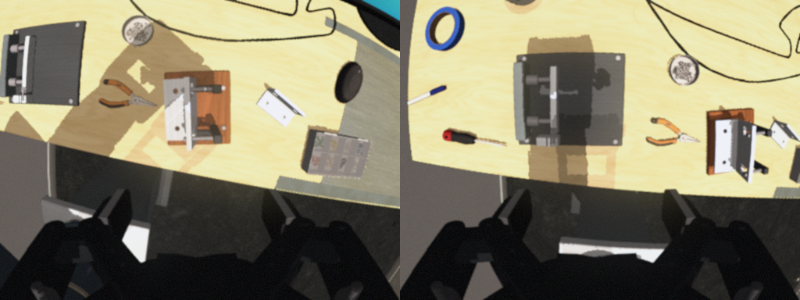

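The left half (w1, half-scale coordinates) shows the hanging bracket at about (185,108) on the brown stand and the small loose bracket at (280,103). The right half (w3) shows the fixture bed, with the fence as the light bar at about (553,98). Next I measure edges from the depth clouds of the two wrist positions.

```bash
cat > m.py <<'E'
from h import *
def rect(W,box,z):
    x0,x1,y0,y1=box
    with np.errstate(invalid='ignore'):
        m=(W[...,0]>x0)&(W[...,0]<x1)&(W[...,1]>y0)&(W[...,1]<y1)&(W[...,2]>z[0])&(W[...,2]<z[1])
    n,l,s,_=cv2.connectedComponentsWithStats(m.astype(np.uint8))
    if n<2: return None
    P=W[l==1+np.argmax(s[1:,4])]; r=cv2.minAreaRect((P[:,:2]*1000).astype(np.float32))
    b=cv2.boxPoints(r); e=max((b[1]-b[0],b[2]-b[1]),key=np.linalg.norm); a=np.degrees(np.arctan2(e[1],e[0]))
    return len(P),"c",np.round(r[0],1).tolist(),"size",np.round(sorted(r[1]),1).tolist(),"long",round((a+90)%180-90,1),"z",round(np.median(P[:,2])*1000,1)
if __name__=="__main__":
    S=(.36,.56,-.30,-.12); F=(.36,.64,.0,.32)
    for n in ["w1","w2","w3","w4","top"]:
        W,_=cloud(n)
        if n in("w1","w2","w3","top"):
            for t,z in [("legtop",(.106,.125)),("foot",(.04,.056)),("base",(.006,.02))]: print(n,t,rect(W,S,z))
        for t,z in [("bed",(.007,.018)),("fence",(.035,.047)),("block",(.048,.062))]: print(n,t,rect(W,F,z))
E
python3 m.py
```

```text
w1 legtop (724, 'c', [463.8, -198.4], 'size', [14.2, 113.8], 'long', np.float32(13.1), 'z', np.float64(113.2))
w1 foot (1629, 'c', [457.6, -173.8], 'size', [38.6, 115.8], 'long', np.float32(13.6), 'z', np.float64(42.3))
w1 base (3563, 'c', [466.7, -217.0], 'size', [129.4, 149.9], 'long', np.float32(14.0), 'z', np.float64(10.2))
w1 bed (6903, 'c', [508.6, 159.1], 'size', [191.2, 220.2], 'long', np.float32(-84.4), 'z', np.float64(10.6))
w1 fence (1178, 'c', [497.0, 208.4], 'size', [65.1, 163.1], 'long', np.float32(5.5), 'z', np.float64(39.8))
w1 block (674, 'c', [500.2, 249.0], 'size', [23.7, 149.4], 'long', np.float32(5.5), 'z', np.float64(52.4))
w2 legtop (574, 'c', [463.9, -200.2], 'size', [8.8, 115.2], 'long', np.float32(13.8), 'z', np.float64(113.3))
w2 foot (2319, 'c', [459.5, -180.4], 'size', [51.4, 115.0], 'long', np.float32(14.0), 'z', np.float64(43.3))
w2 base (1482, 'c', [466.5, -216.6], 'size', [129.7, 149.6], 'long', np.float32(13.5), 'z', np.float64(10.1))
w2 bed (8365, 'c', [508.7, 158.9], 'size', [190.9, 218.7], 'long', np.float32(-84.7), 'z', np.float64(10.5))
w2 fence
[... 1145 characters left out ...]
', np.float32(5.6), 'z', np.float64(52.2))
top legtop (136, 'c', [462.0, -197.5], 'size', [23.1, 114.2], 'long', np.float32(19.6), 'z', np.float64(115.6))
top foot (634, 'c', [458.1, -178.9], 'size', [51.8, 115.6], 'long', np.float32(14.2), 'z', np.float64(45.5))
top base (1114, 'c', [465.5, -216.6], 'size', [134.1, 157.3], 'long', np.float32(13.8), 'z', np.float64(12.3))
top bed (3067, 'c', [507.9, 160.0], 'size', [195.4, 222.1], 'long', np.float32(-84.7), 'z', np.float64(12.6))
top fence (334, 'c', [503.4, 210.8], 'size', [60.8, 131.1], 'long', np.float32(4.6), 'z', np.float64(41.2))
top block (390, 'c', [500.3, 250.8], 'size', [22.7, 149.1], 'long', np.float32(5.4), 'z', np.float64(54.7))
```

Measurements from the wrist views and the top view agree, and match the given sizes (115 and 12 mm heights, 116 and 150 mm widths):
- **Stand:** yaw 13.8°.
- **Bracket:** origin (0.4637, -0.2003).
- **Fixture:** yaw 5.4°, origin (0.5097, 0.1495).

Now I grasp and lift.

```bash
cat >> h.py <<'E'
YS,YF=np.radians(13.8),np.radians(5.4)
BO=np.array([.4637,-.2003,0]); FO=np.array([.5097,.1495,0])
def fr(o,yaw,x,y,z): c,s=np.cos(yaw),np.sin(yaw); return o+np.array([c*x-s*y,s*x+c*y,z])
E
python3 - <<'E'
from h import *
R=rot(YS,-1); B=lambda x,y,z: fr(BO,YS,x,y,z)
manip.set_gripper(.5,50)
manip.move_ptp(B(0,0,.19),R)
f0=manip.current_force(); 
manip.move_l(B(0,0,.071),max_speed=.1); print("down",(manip.current_force()-f0).round(1))
manip.set_gripper(0,50); print("grip",manip.current_grip_width(),manip.current_grip_force(),(manip.current_force()-f0).round(1))
manip.move_l(B(0,0,.084),max_speed=.03); print("up13",manip.current_ee_pos().round(4),(manip.current_force()-f0).round(1))
manip.move_l(B(0,.045,.084),max_speed=.05); print("out",(manip.current_force()-f0).round(1),manip.current_grip_width())
print(manip.current_time()); grab("wrist","w5"); grab("scene","scene5")
a=cv2.imread("pics/w5.png");b=cv2.imread("pics/scene5.png");cv2.imwrite("pics/pair5.png",cv2.resize(np.hstack([a,b]),(800,300)))
E
```

```text
down [-0.1 -0.4  0.3]
grip 0.08456343597432532 51.064592599868774 [ 1.4 -6.4 -1.9]
up13 [ 0.4636 -0.2001  0.0839] [ 0.5 -2.  -3.1]
out [-0.6  0.1 -3.9] 0.08331504064876144
10.5167
```

View pics/pair5.png

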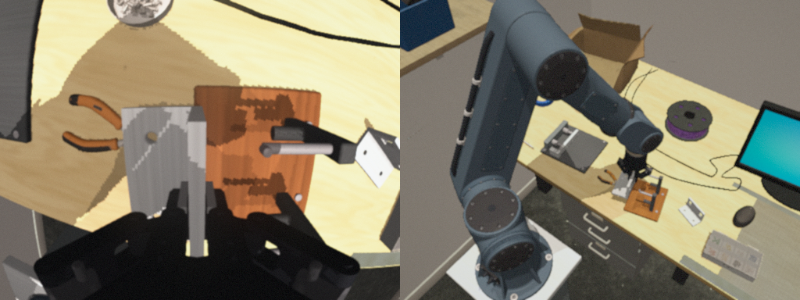

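The bracket is in the fingers and clear of the pegs: the leg is at (197,180) in the left half, and the peg at (290,150) is free. The measured weight is about 3.9 N. Next I carry it over the fixture, measure it in the hand and lower it.

```bash
python3 - <<'E'
from h import *
from m import rect
F=lambda x,y,z: fr(FO,YF,x,y,z)
manip.move_l(fr(BO,YS,0,.06,.135),max_speed=.12); manip.dwell(.1)
manip.move_l(fr(BO,YS,0,.11,.135),max_speed=.15); manip.dwell(.3)
manip.move_ptp(F(0,-.053,.12),rot(YF,-1)); manip.dwell(.2)
t=manip.current_ee_pos(); grab("wrist","w6"); W,_=cloud("w6")
box=(t[0]-.1,t[0]+.1,t[1]-.03,t[1]+.09)
print(t.round(4),manip.current_force().round(1))
print("legtop",rect(W,box,(t[2]+.032,t[2]+.055))); print("foot",rect(W,box,(t[2]-.04,t[2]-.012)))
f0=manip.current_force()
z=.05; manip.move_l(F(0,-.053,z),max_speed=.12)
while z>.036:
    d=(manip.current_force()-f0)
    if d[2]>3: break
    z-=.001; manip.move_l(F(0,-.053,z),max_speed=.02)
print("z",round(z,4),manip.current_ee_pos().round(4),d.round(1),manip.current_ft_torque().round(2),manip.current_time())
grab("wrist","w7"); grab("top","top7"); W,_=cloud("w7"); t=manip.current_ee_pos()
print("legtop",rect(W,box,(t[2]+.032,t[2]+.055))); print("foot",rect(W,(box[0],box[1],t[1],t[1]+.061),(.014,.026))); print("fence",rect(W,(.36,.64,.15,.32),(.035,.047)))
E
```

```text
[0.5147 0.0956 0.1202] [-0.  -0.6 -3.6]
legtop (8707, 'c', [524.9, 97.0], 'size', [66.9, 78.1], 'long', np.float32(-33.9), 'z', np.float64(162.8))
foot (9963, 'c', [522.4, 124.1], 'size', [60.3, 95.8], 'long', np.float32(4.7), 'z', np.float64(95.0))
z 0.043 [0.5148 0.0968 0.0435] [-2.5  0.2  9.1] [-0.12  0.43 -0.02] 15.6583
legtop (8819, 'c', [524.5, 97.9], 'size', [67.9, 79.0], 'long', np.float32(-33.7), 'z', np.float64(86.1))
foot (9864, 'c', [523.4, 125.4], 'size', [59.5, 94.8], 'long', np.float32(4.1), 'z', np.float64(18.3))
fence (7342, 'c', [505.3, 209.8], 'size', [62.5, 147.2], 'long', np.float32(6.1), 'z', np.float64(39.3))
```

```bash
python3 - <<'E'
from h import *
F=lambda x,y,z: fr(FO,YF,x,y,z)
z=.0432; yh=np.array([-np.sin(YF),np.cos(YF),0]); ey=lambda:(manip.current_ee_pos()-FO)@yh
manip.move_l(F(0,-.053,z),max_speed=.02); print(manip.current_force().round(1))
manip.move_l(F(0,-.031,z),max_speed=.03); y=-.031
while y<-.0195:
    f=manip.current_force(); print(round(y,4),round(ey()*1000,1),"fy",round(f@yh,1),"fz",f[2].round(1))
    if f@yh<-9: break
    y+=.0015; manip.move_l(F(0,y,z),max_speed=.015)
print(manip.current_grip_force(),manip.current_time()); grab("wrist","w8"); grab("top","top8")
a=cv2.imread("pics/w8.png");cv2.imwrite("pics/w8b.png",cv2.resize(a,(800,600)))
E
```

```text
[-2.6 -0.5  5.7]
-0.031 -30.7 fy -2.4 fz 5.7
-0.0295 -29.3 fy -2.8 fz 5.8
-0.028 -27.8 fy -2.4 fz 6.4
-0.0265 -26.3 fy -3.4 fz 5.9
-0.025 -25.1 fy -6.3 fz 5.8
-0.0235 -23.8 fy -7.7 fz 4.7
-0.022 -22.4 fy -9.3 fz 5.5
52.094818353652954 18.3917
```

View pics/w8b.png

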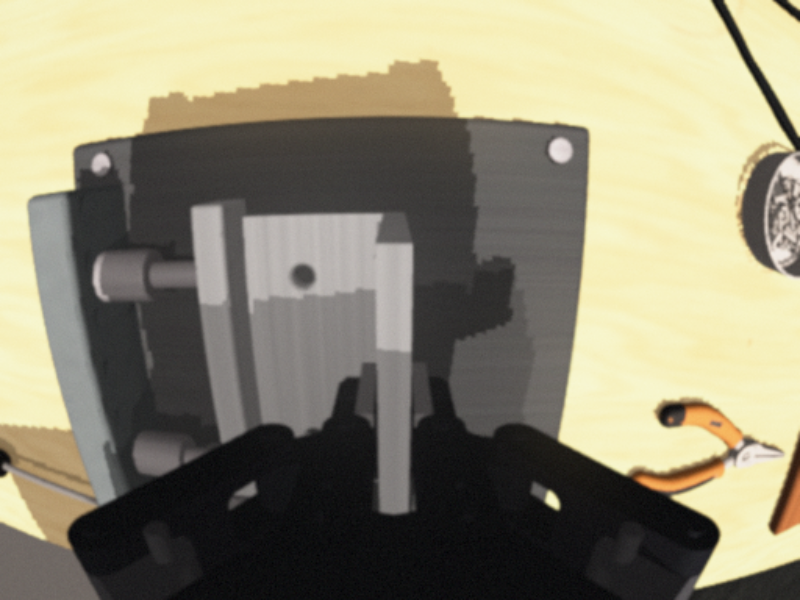

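The foot's front edge meets the fence squarely at (250,320) and the bracket stands flat. First contact was at y ≈ -25.8 mm, so 10 mm of travel needs y ≈ -16 mm. I push on and check the fence travel in the depth cloud.

```bash
python3 - <<'E'
from h import *
F=lambda x,y,z: fr(FO,YF,x,y,z)
z=.0432; yh=np.array([-np.sin(YF),np.cos(YF),0]); ey=lambda:(manip.current_ee_pos()-FO)@yh
y=-.0205
while True:
    manip.move_l(F(0,y,z),max_speed=.015); f=manip.current_force(); e=ey()
    print(round(y,4),round(e*1000,1),"fy",round(f@yh,1),"fz",f[2].round(1))
    if e>-.0163 or f@yh<-15 or y>-.014: break
    y+=.0012
manip.dwell(.5); f=manip.current_force(); print("rest",round(ey()*1000,2),(f@yh).round(1),f.round(1),manip.current_grip_force(),manip.current_time())
grab("wrist","w9")
def face(n):   # fence top plate front edge, along fixture y, visible end x in 20..60 mm
    W,_=cloud(n); d=W-FO; X=d[...,0]*np.cos(YF)+d[...,1]*np.sin(YF); Y=d@yh
    r=[]
    for lo in range(20,60,5):
        with np.errstate(invalid='ignore'): m=(X>lo/1e3)&(X<(lo+5)/1e3)&(W[...,2]>.037)&(W[...,2]<.044)&(Y>.02)&(Y<.062)
        if m.sum()>5: r.append(np.percentile(Y[m],3)*1000)
    return np.round(r,1)
for n in ["w3","w4","w7","w8","w9"]: print(n,face(n))
from m import rect
W,_=cloud("w9"); print("foot",rect(W,(.43,.62,.11,.19),(.014,.026)))
a=cv2.imread("pics/w9.png");cv2.imwrite("pics/w9b.png",cv2.resize(a,(800,600)))
k=manip.grab_frame("scene")[0]; q=manip.get_calibration("scene"); c=q["camera_matrix"]@(q["R"]@F(-.07,.03,.04)+q["t"]); u,v=(c[:2]/c[2]).astype(int); print(u,v)
cv2.imwrite("pics/s9.png",cv2.resize(k[max(v-45,0):v+45,max(u-60,0):u+60,::-1],(800,600),interpolation=cv2.INTER_CUBIC))
E
```

```text
-0.0205 -21.0 fy -9.4 fz 6.7
-0.0193 -20.0 fy -11.6 fz 7.1
-0.0181 -18.9 fy -12.6 fz 8.0
-0.0169 -17.8 fy -13.4 fz 8.2
-0.0157 -16.7 fy -14.2 fz 8.3
-0.0145 -15.6 fy -15.0 fz 9.4
rest -15.57 -14.1 [  0.7 -14.1   8.5] 52.49449074268341 20.4917
w3 [31.9 31.4 31.6 31.9 31.9 30.3 30.4 30.6]
w4 [32.2 32.1 30.9 31.1 31.2 31.3 31.4 31.5]
w7 [30.6 30.3 30.3 30.2 30.4 30.4 30.5 30.3]
w8 [34.6 34.4 34.2 34.1 34.4 34.5 34.2 34.4]
w9 [41.1 41.1 40.8 40.9 41.2 41.3 41.  41.1]
foot (9475, 'c', [521.0, 163.3], 'size', [53.5, 97.4], 'long', np.float32(-0.3), 'z', np.float64(18.4))
205 192
```

View pics/s9.png

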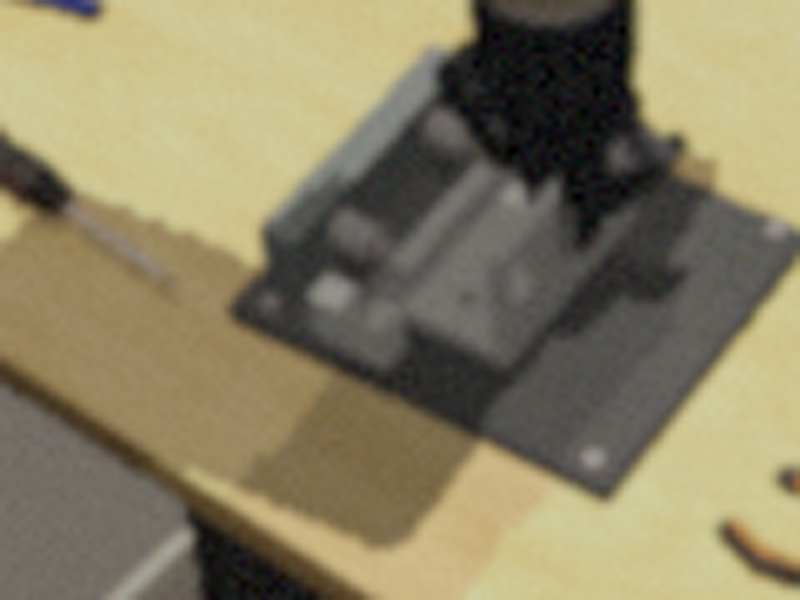

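View pics/w9b.png

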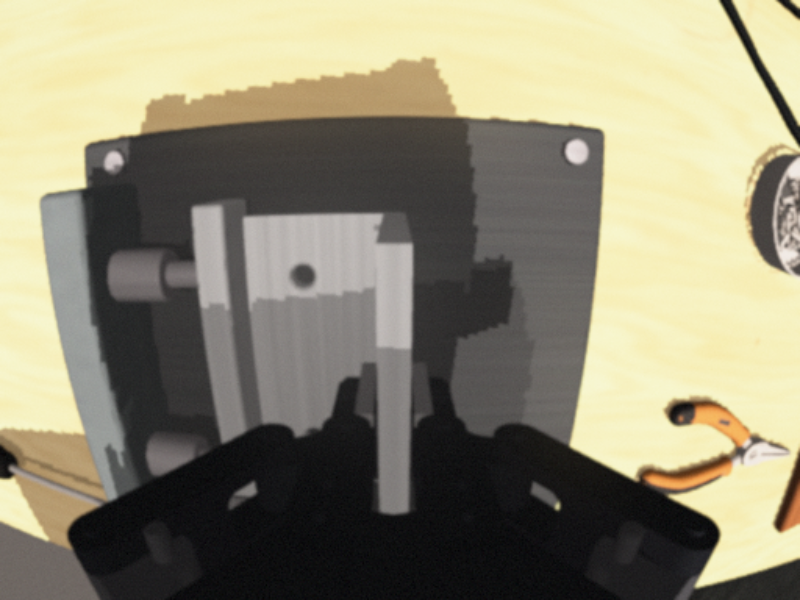

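The two views show the foot flush against the fence at (245,320) and flat on the bed. Comparing depth clouds, the fence has moved 10.7 mm (30.4 to 41.1 mm). The push is about 14 N including roughly 2.5 N of bed friction, which also fits about 10.5 mm. Everything is still, so I hand in.

```bash
python3 -c "
from bench import manip
print(manip.sign_off())"
```

```text
the job is handed in; nothing more can be done
None
```

I handed in the job with the bracket gripped flat and square against the fence, held at about 10.7 mm of travel between the marks, after about 20 s on the robot's clock; no verdict was returned.

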